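# Wedge the rocking footstool

### The arm

A 6-joint arm with a two-finger parallel gripper is mounted at the origin on the work surface. World frame = base frame: x ahead of the robot, y to its left, z up, the work surface at z = 0. Lengths are in mm, angles in rad, forces in N, time in s.
With the tool pointing down it reaches from about 300 to 750 mm from the base axis. Payload 8.5 kg.
Tool frame: the origin (TCP) lies at the very end of the fingers, on their centre line; the grasp point (between the pads) lies 19 mm behind it; y points along the fingers, z is the direction in which the jaws open and shut, and the axes are right-handed (so a half turn about y gives the same grasp; the last joint's range is limited). The gripper opens to 88 mm and grips with 3 to 60 N. Pads are 18 mm wide; open, the fingers measure 123 mm over their backs; the gripper's body (75 mm by 187 mm) begins 45 mm behind the grasp point.
Start: joints at [1.033, 0.381, 1.297, -0, 1.464, -0.215], TCP at [174.464, 521.577, 238.748] pointing down, gripper open.
Joint ranges: [-3.11, 3.11], [-0.89, 2.33], [0.22, 2.48], [-1.42, 4.56], [0.17, 2.85], [-2.88, 2.88]. Speed limits (rad/s): [2.39, 2.39, 3.14, 3.14, 3.14, 3.14].

### API

Orientations are given as a rotation vector (axis times angle).
In Python, from plant import bot gives the robot as it stands.
- The arm moves only by the tool jog_arm, never from a script. Its argument "commands" is a list of rows, each a list of 3 entries, a list of its own where there are three numbers: the turn, a rotation vector about the tool's x, y, z normalised to -1 to 1, where 1 is 45 degrees, then the shift along the tool's x, y, z normalised to -1 to 1, where 1 is 0.3 m, then the gripper command: -1 is shut, 1 is fully open, values between are in proportion. In form: [[[wx, wy, wz], [dx, dy, dz], claw], ...]. A call has exactly 5 rows; each row is the pose to reach, as a shift and turn from the pose commanded when the call began, along the tool's axes at that moment; what a row does not reach only later rows make up. A row lasts 1/10 s, in which the tool goes at most 50 mm and 8.59 degrees, less where a joint would pass 70% of its speed; a pose out of reach is approached as far as the arm can. A call with a number of a shift or a turn outside -1 to 1 is refused whole. A call with a gripper value outside its range is refused whole. The fingers move at their own pace and stop on an object; the grip force is fixed at half the most. Time passes only in rows, so rows that repeat a pose let the fingers close, or fill a call up. It gives the time, the measured TCP pose, the force and the opening at its end, in the units of the state.
- bot.get_obs(): the state, without advancing time (a new reading comes with each control period).
- bot.capture(name): name is "side" or "top" or "wrist"; returns the picture (400x640x3 uint8, blue, green, red); there is no depth.
- bot.camera_model(name): a dict with "fx", "fy", "cx", "cy" (pixels), "distortion" ([k1, k2, p1, p2, k3] as OpenCV has them; the pictures are not rectified), "R" (3x3) and "t" (3): a world point X has camera coordinates R X + t. Camera axes: x right, y down, z forward; pixel columns grow to the right and rows downward; lengths in mm; the calibration is good to about 2 mm. A picture is of the moment at which its call begins: read the wrist's pose just before it. camera_model takes no time and is no camera call; for the wrist camera it gives the pose at the moment of the call.
- bot.job_done(): hands the job in, once; it reports no verdict.
The state is a dict: "time_s": time; "joint_pos": joint angles; "qvel": joint speeds; "joint_efforts": joint torques, N m; "ee_pos": TCP position; "tool_rot": TCP orientation; "contact_force": force on the tool from outside, world axes, zero at the start; "wrist_torque": the same for the moment, N m; "grip_width": opening from 0.0 (shut) to 1.0 (fully open).
Only numpy, scipy, OpenCV 4.12 (cv2) and the standard library are available. Lean on these libraries where they do the work, as an engineer would, in place of code of your own. Each camera call takes 0.05 s, during which the arm holds its last target.

### The job

The new footstool rocks because one leg is a few millimetres short: with closed fingers push the dark wedge, thin end first, under that leg until it just takes up the gap, without shoving the stool along or jacking it up. Then press firmly on the seat right over that leg for about a second to feel that it no longer rocks; if it still does, push the wedge in a little more and press again. Grip and lift nothing, leave the other things alone, and leave the stool standing free and level on its wedge, ready for its legs to be marked for trimming.

Things in the scene. Friction and masses are not known exactly. Their poses are not given: they have to be found in the camera images.
- stool: pale low beech footstool, 1.2 to 1.9 kg. Seat 250 (x) by 360 (y) by 20 mm, lacquered top at 125 mm; 30 mm square legs centred at x +-95, y +-145 mm, joined by rails 65 to 105 mm up. Origin: under the seat's middle, in the plane of the feet; z up. The leg at x +95, y -145 is short; at rest the stool stands level on the other three. 4 to 10 N shoves it along the bench
- short_foot (a point): the centre of the underside of the short leg's foot (30 mm square). It hangs 5 to 9 mm above the bench while the stool stands level (differs from start to start); 2 to 5 N pressed down over this leg rocks it down to the bench, about the diagonal through the two legs beside it. Axes as the stool's
- seat_over_short_leg (a point): the point of the seat's top face right over the middle of the short leg, 30 mm in from one seat edge and 35 mm from the other, marked by a dark wooden plug: the place to press
- wedge: dark wood wedge, 35 g, lying on the bench, thin end 15 to 55 mm short of the short leg's outer (-y) face and pointing roughly at it. 150 mm long, 36 wide (y); 18 mm high at the blunt end (x -75) falling evenly to 1.5 at the thin end (x +75): 10 mm of push takes up 1.1 mm. Origin: centre of underside; z up. Slides freely till it meets the foot, then 2 to 8 N jams it; stays put when pressed on
- wedge_slope (a point): the middle of the wedge's sloping top face, 9.75 mm above its underside; x runs down the slope to the thin end, y across, z square off the slope. With the foot's outer edge resting on the slope, the middle of the foot is about 1.6 mm off the slope
- bracket: plywood corner bracket, base 90 by 70 by 18 mm with an upright 18 mm thick on its +x side, 80 mm tall in all; origin: centre of its underside. Leave alone
- marking_block: brown wooden block 70 by 45 by 30 mm with a red pencil 124 mm long lying across its top along x (38 mm tall in all); origin: centre of its underside. Leave alone
- glue: white glue bottle, 56 mm across, 150 mm tall; origin: centre of its underside. Leave alone
- screwdriver: red-handled screwdriver lying on the bench along its x axis. Leave alone
Not all that is in view belongs to the job. Several things have the shape of the wedge; the one meant has the colours described above.

How it is judged (in metres and radians):
On the way, in this order (a step that is already met when the one before it is completed fails the run):
1. the wedge is under the short leg and has taken up its gap to within about 2 mm, the stool untouched and level (z of short_foot in the frame of wedge_slope below 0.0038 m and x of short_foot in the frame of wedge_slope between -0.06 and 0.072 m and y of short_foot in the frame of wedge_slope between -0.022 and 0.022 m and contact force between the fingers and stool below 0.3 N and angle between stool's own z axis and vertical below 0.014 rad), for 0.1 s.
2. the seat is pressed over the short leg, clear of the wedge, with more than 3 N; the wedge carries it (over 2 N) and the stool does not rock (tilt under 0.014 rad, about 2 mm at the foot) (contact force between the fingers and stool above 3 N and contact force between wedge and stool above 2 N and contact force between the fingers and wedge below 0.3 N and horizontal distance between the grasp point and short_foot below 0.06 m and height (world z) of the grasp point above 0.12 m and angle between stool's own z axis and vertical below 0.014 rad), for 0.3 s.
At the end, for the whole second after the job is handed in: Stool at rest within 30 mm of its place, level to 0.014 rad; wedge flat under the short leg, foot middle within 22 mm of its centreline, at most about 2 mm of gap left (foot middle under 3.8 mm off the slope); other things within 20 mm of their places (z of short_foot in the frame of wedge_slope below 0.0038 m and x of short_foot in the frame of wedge_slope between -0.06 and 0.072 m and y of short_foot in the frame of wedge_slope between -0.022 and 0.022 m and angle between stool's own z axis and vertical below 0.014 rad and distance of stool from where it was at the start of the episode below 0.03 m and height (world z) of wedge below 0.004 m and linear speed of each of stool, wedge below 0.01 m/s and distance of each of bracket, marking_block, glue, screwdriver from where it was at the start of the episode below 0.02 m); the robot touches nothing.
It fails at once if the wedge is lifted off the bench or tipped up (height (world z) of wedge above 0.012 m or angle between wedge's own z axis and vertical above 0.25 rad).
It fails at once if the stool is lifted or tipped well beyond its rocking (height (world z) of stool above 0.012 m or angle between stool's own z axis and vertical above 0.13 rad).
It fails at once if the stool is shoved more than 30 mm from its place (distance of stool from where it was at the start of the episode above 0.03 m).
It fails at once if one of the other things is moved by more than 20 mm (distance of any of bracket, marking_block, glue, screwdriver from where it was at the start of the episode above 0.02 m).
It also fails if it takes over 58 s, if anything falls off the work surface, if the arm or the gripper's body presses on something with over 40 N, if the wrist force passes 120 N, or if a joint passes its speed limit or range.

## Working session

There is one attempt and no reset: what is moved stays moved. The work goes in short steps, Python scripts to look and compute and a tool call to move; the robot and the scene stay as the last step left them, time stands still between calls to the robot, and variables do not carry over. Pictures are saved under pics/ and viewed, and the job is handed in when it is done.

Besides the shell and the picture viewer there is one more tool, called after "Call:" as a command line: name --argument value ..., lists and objects as JSON in quotes. jog_arm: Moves the arm, as the interface text tells. Its arguments: {"type":"object","properties":{"commands":{"type":"array","items":{"type":"array"}}},"required":["commands"]}

```bash
ls; mkdir -p pics
python3 - <<'E'
from plant import bot
import cv2
for n in ("top","side","wrist"):
    cv2.imwrite(f"pics/{n}0.png",bot.capture(n))
    m=bot.camera_model(n); print(n,m)
o=bot.get_obs(); print(o)
E
```

```text
pics
top {'fx': 445.7483447551386, 'fy': 445.7483447551386, 'cx': 329.3214155447098, 'cy': 195.29901129949025, 'distortion': array([-0.0737311,  0.       ,  0.       ,  0.       ,  0.       ]), 'R': array([[-0.02196439, -0.99953601,  0.02110272],
       [-0.98307129,  0.01775248, -0.18236143],
       [ 0.18190219, -0.02475094, -0.98300508]]), 't': array([-122.78388189,  515.62935254, 1129.19472553])}
side {'fx': 432.9197766324488, 'fy': 432.9197766324488, 'cx': 320.84185387092384, 'cy': 197.53680260196748, 'distortion': array([0.01097726, 0.        , 0.        , 0.        , 0.        ]), 'R': array([[ 0.77749234, -0.62867266,  0.016624  ],
       [-0.33083213, -0.43134159, -0.83934173],
       [ 0.53484182,  0.64708201, -0.54334989]]), 't': array([-458.88097957,  195.20306645,  912.02497984])}
wrist {'fx': 313.9749412254794, 'fy': 313.9749412254794, 'cx': 319.38274856505166, 'cy': 201.80187340107256, 'distortion': array([-0.05964416,  0.        ,  0.        ,  0.        ,  0.        ]), 'R': array([[ 0.31764163,  0.94821018, -0.00112163],
       [ 0.89821936, -0.30051574,  0.32076825],
       [ 0.30381865, -0.10289682, -0.94715705]]), 't': array([-550.2057246 ,  -42.61340655,  391.09974863])}
{'time_s': 0.15, 'joint_pos': array([ 1.03271774e+00,  3.81022334e-01,  1.29800903e+00, -1.26341539e-05,
        1.46360117e+00, -2.15296008e-01]), 'qvel': array([ 0.00018075, -0.00058305, -0.00342969, -0.00115306,  0.00013723,
       -0.0003928 ]), 'joint_efforts': array([ 2.35658496e-03, -4.38080227e+01, -2.24614674e+01,  7.13659753e-02,
        3.43885075e-02, -6.25059420e-05]), 'ee_pos': array([174.35868637, 521.41374991, 238.31594167]), 'tool_rot': array([-1.55688567,  0.25363891, -0.25305425]), 'contact_force': array([-0.21702358,  0.25565004,  0.55404082]), 'wrist_torque': array([ 0.07891402,  0.00125753, -0.00746034]), 'grip_width': 0.9996683050187929}
```

View pics/top0.png

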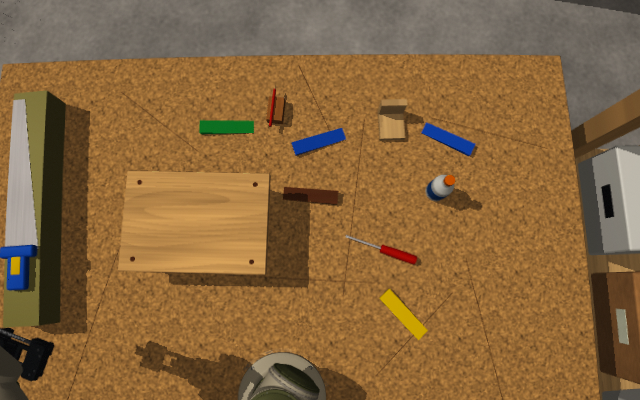

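View pics/side0.png

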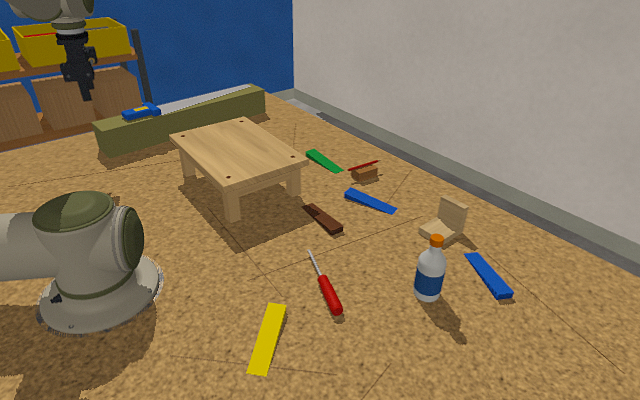

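View pics/wrist0.png

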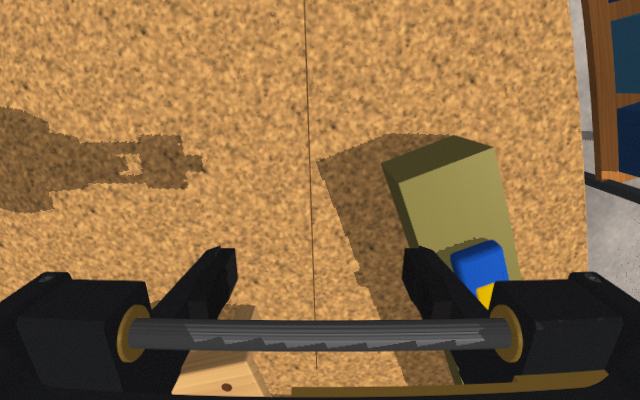

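Top view: the stool's seat fills about (120–270, 172–274), with the plug over the short leg near (255,184). The brown wedge lies at (284–340, 188–204), thin end toward the stool. Next I'll measure both.

```bash
cat > h.py <<'E'
import numpy as np, cv2
from plant import bot
def ray(m,uv):
    K=np.array([[m["fx"],0,m["cx"]],[0,m["fy"],m["cy"]],[0,0,1]])
    p=cv2.undistortPoints(np.array(uv,float).reshape(-1,1,2),K,np.array(m["distortion"])).reshape(-1,2)
    d=np.c_[p,np.ones(len(p))]@m["R"]; c=-m["R"].T@m["t"]; return c,d
def plane(m,uv,z):
    c,d=ray(m,uv); return c+d*((z-c[2])/d[:,2])[:,None]
def proj(m,X):
    K=np.array([[m["fx"],0,m["cx"]],[0,m["fy"],m["cy"]],[0,0,1]])
    return cv2.projectPoints(np.array(X,float).reshape(-1,1,3),cv2.Rodrigues(m["R"])[0],np.array(m["t"]),K,np.array(m["distortion"]))[0].reshape(-1,2)
E
python3 - <<'E'
from h import *
np.set_printoptions(suppress=True,precision=1)
im=cv2.imread("pics/top0.png"); m=bot.camera_model("top")
crop=im[150:300,100:370]; cv2.imwrite("pics/c1.png",cv2.resize(im[160:230,230:360],None,fx=6,fy=6,interpolation=cv2.INTER_NEAREST))
ims=cv2.imread("pics/side0.png"); cv2.imwrite("pics/c2.png",cv2.resize(ims[150:250,250:380],None,fx=6,fy=6,interpolation=cv2.INTER_NEAREST))
# plugs
g=im.max(axis=2)
for (u,v) in [(139,182),(255,184),(251,261),(132,258)]:
    w=g[v-6:v+7,u-6:u+7].astype(float); k=np.clip(np.median(w)-35-w,0,None)
    yy,xx=np.mgrid[v-6:v+7,u-6:u+7]; c=[(k*xx).sum()/k.sum(),(k*yy).sum()/k.sum()]
    print(c,plane(m,[c],125)[0])
E
```

```text
[np.float64(139.11861614497528), np.float64(181.74464579901152)] [541.9 342.5 125. ]
[np.float64(254.7214121258634), np.float64(183.99616270145816)] [530.8  53.  125. ]
[np.float64(251.13056379821958), np.float64(261.4005934718101)] [340.8  60.3 125. ]
[np.float64(132.08219178082192), np.float64(258.4182111200645)] [352.2 349.9 125. ]
```

View pics/c1.png

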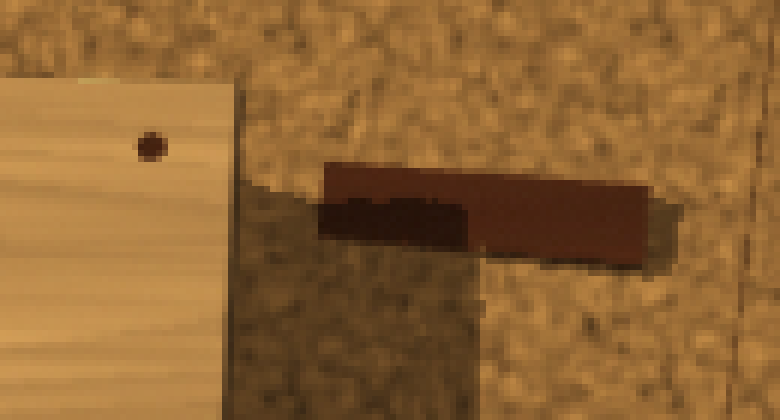

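View pics/c2.png

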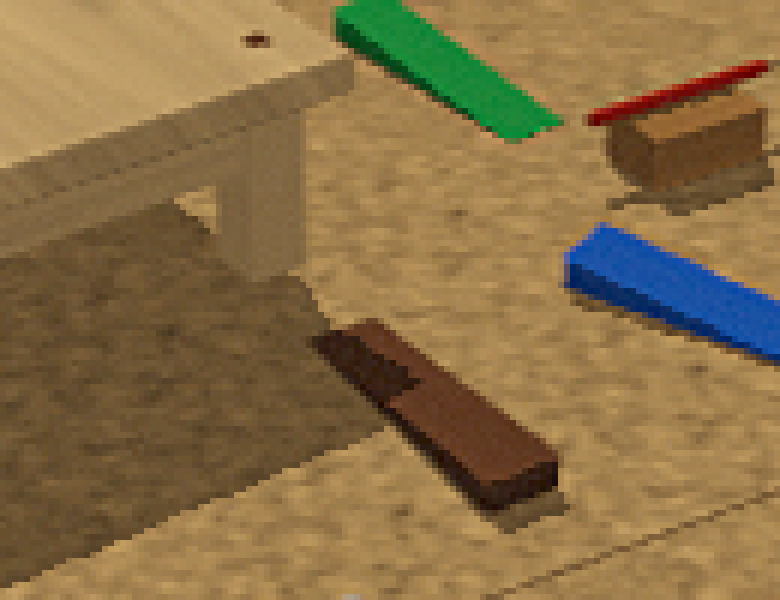

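Run:
```python
from h import *
np.set_printoptions(suppress=True,precision=1)
m=bot.camera_model("top"); s=bot.camera_model("side")
f=lambda x,y:[x/6+230-.5,y/6+160-.5]
t=plane(m,[f(323,163),f(318,238)],1.5); b=plane(m,[f(649,186),f(642,266)],18)
print("top",t,b)
g=lambda x,y:[x/6+250-.5,y/6+150-.5]
t2=plane(s,[g(372,319),g(312,343)],1.5); b2=plane(s,[g(557,462),g(487,486)],18)
print("side",t2,b2)
print("plug side",plane(s,[g(257,39)],125))
for T,B in ((t,b),(t2,b2)):
    d=T.mean(0)-B.mean(0); d=d[:2]; print(np.linalg.norm(d), np.degrees(np.arctan2(d[0],d[1])), B.mean(0))
# screwdriver etc. rough
print(plane(m,[[347,237],[418,258]],10), plane(m,[[292,150],[346,134]],9),plane(m,[[440,190]],0))
```

```text
top [[548.3  -8.    1.5]
 [513.3  -5.6   1.5]] [[ 531.6 -156.8   18. ]
 [ 494.9 -152.8   18. ]]
side [[551.6  -6.5   1.5]
 [517.7  -5.4   1.5]] [[ 531.2 -158.1   18. ]
 [ 497.5 -152.8   18. ]]
plug side [[535.7  58.3 125. ]]
148.996429823463 6.76100783411135 [ 513.3 -154.8   18. ]
150.88180942459618 7.7370524365654445 [ 514.4 -155.4   18. ]
[[ 405.4 -179.1   10. ]
 [ 344.8 -368.3   10. ]] [[ 650.5  -33.     9. ]
 [ 694.8 -184.8    9. ]] [[ 531.5 -443.2    0. ]]
```

```bash
cat >> h.py <<'E'
from scipy.spatial.transform import Rotation as Ro
np.set_printoptions(suppress=True,precision=3)
def plan(goal,Rg=None):
    """shift in tool axes (normalised) and turn from the present pose"""
    o=bot.get_obs(); R=Ro.from_rotvec(o["tool_rot"]).as_matrix(); p=np.array(o["ee_pos"])
    print("t",o["time_s"],"ee",p,"F",o["contact_force"],"g",o["grip_width"])
    print("shift",R.T@(np.array(goal)-p)/300)
    if Rg is not None: print("turn",Ro.from_matrix(R.T@Rg).as_rotvec()/(np.pi/4))
def down(h): # tool x along world heading angle h (rad from +y toward +x)
    x=np.array([np.sin(h),np.cos(h),0]); y=np.array([0,0,-1.]); return np.c_[x,y,np.cross(x,y)]
E
python3 - <<'E'
from h import *
o=bot.get_obs(); R=Ro.from_rotvec(o["tool_rot"]).as_matrix(); print(R, np.degrees(np.arctan2(R[0,0],R[1,0])))
m=bot.camera_model("wrist"); print("cam in tool",R.T@(-m["R"].T@m["t"]-o["ee_pos"]))
for h in (0.1,0.1+np.pi): plan([508,-215,230],down(h))
E
```

```text
[[ 0.948 -0.001  0.317]
 [-0.317 -0.001  0.948]
 [-0.    -1.    -0.001]] 108.49400780324795
cam in tool [ -84.827 -145.152    0.734]
t 0.15 ee [174.359 521.414 238.316] F [-0.217  0.256  0.554] g 0.9996683050187929
shift [ 1.833  0.029 -1.975]
turn [ 0.001 -2.284 -0.001]
t 0.15 ee [174.359 521.414 238.316] F [-0.217  0.256  0.554] g 0.9996683050187929
shift [ 1.833  0.029 -1.975]
turn [0.001 1.716 0.001]
```

Call:
jog_arm --commands '[[[0,0.1,0],[0.11,0,-0.12],-1],[[0,0.2,0],[0.22,0,-0.24],-1],[[0,0.3,0],[0.33,0,-0.36],-1],[[0,0.4,0],[0.44,0,-0.48],-1],[[0,0.5,0],[0.55,0,-0.6],-1]]'

```text
time_s: 0.65
ee_pos: [274.0, 296.8, 238.7]
tool_rot: [-1.497, 0.562, -0.562]
contact_force: [1.5, 0.1, -0.1]
grip_width: 0.572
```

```bash
cat >> h.py <<'E'
def push(h,lean):
    u=np.array([np.sin(h),np.cos(h),0]); y=np.sin(lean)*u+np.array([0,0,-np.cos(lean)])
    z=np.cross(-u,y); z/=np.linalg.norm(z); x=np.cross(y,z); return np.c_[x,y,z]
E
python3 - <<'E'
from h import *
plan([510,-210,230],push(.082,.2)); print(bot.get_obs()["joint_pos"])
E
```

```text
t 0.65 ee [274.007 296.768 238.666] F [ 1.519  0.057 -0.091] g 0.5719788663425516
shift [ 1.704  0.029 -0.754]
turn [0.119 1.186 0.236]
[ 0.53   0.122  1.661 -0.     1.359 -0.322]
```

Call:
jog_arm --commands '[[[0,0.1,0],[0.14,0,-0.06],-1],[[0,0.2,0],[0.28,0,-0.12],-1],[[0,0.3,0],[0.42,0,-0.18],-1],[[0,0.4,0],[0.56,0,-0.24],-1],[[0,0.5,0],[0.7,0,-0.3],-1]]'

```text
time_s: 1.15
ee_pos: [373.6, 91.0, 238.8]
tool_rot: [-1.392, 0.865, -0.865]
contact_force: [0.7, 0.7, 0.4]
grip_width: 0.117
```

Run:
```python
from h import *
plan([510,-210,230],push(.082,.2)); print(bot.get_obs()["joint_pos"])
```

```text
t 1.15 ee [373.618  91.006 238.815] F [0.66  0.721 0.383] g 0.11738476669357546
shift [ 1.101  0.029 -0.037]
turn [0.069 0.687 0.248]
[-0.072  0.085  1.703  0.     1.353 -0.531]
```

Call:
jog_arm --commands '[[[0.01,0.14,0.04],[0.15,0,0],-1],[[0.02,0.28,0.08],[0.3,0,-0.01],-1],[[0.04,0.4,0.13],[0.45,0,-0.01],-1],[[0.05,0.54,0.18],[0.6,0,-0.02],-1],[[0.07,0.68,0.25],[0.75,0,-0.02],-1]]'

```text
time_s: 1.65
ee_pos: [468.6, -113.0, 238.8]
tool_rot: [-1.014, 1.348, -1.117]
contact_force: [1.8, 2.0, 1.3]
grip_width: 0.01
```

Run:
```python
from h import *
plan([510,-210,60],push(.082,.2)); print(bot.get_obs()["joint_pos"])
```

```text
t 1.65 ee [ 468.648 -113.011  238.793] F [1.766 1.979 1.278] g 0.009667473657939659
shift [0.426 0.521 0.162]
turn [ 0.     0.005 -0.004]
[-0.579  0.284  1.46   0.179  1.497 -0.523]
```

Call:
jog_arm --commands '[[[0,0,0],[0.13,0.06,0.05],-1],[[0,0,0],[0.26,0.12,0.1],-1],[[0,0,0],[0.38,0.24,0.15],-1],[[0,0,0],[0.43,0.38,0.16],-1],[[0,0,0],[0.43,0.52,0.16],-1]]'

```text
time_s: 2.15
ee_pos: [509.4, -211.5, 57.6]
tool_rot: [-1.017, 1.346, -1.117]
contact_force: [0.4, 0.6, -0.6]
grip_width: 0.007
```

Run:
```python
from h import *
plan([510,-205,7],push(.082,.2))
for n in ("wrist","top"): cv2.imwrite(f"pics/{n}1.png",bot.capture(n))
```

```text
t 2.15 ee [ 509.409 -211.525   57.619] F [ 0.377  0.649 -0.596] g 0.006768848835864591
shift [0.012 0.17  0.   ]
turn [ 0.001  0.008 -0.001]
```

View pics/wrist1.png

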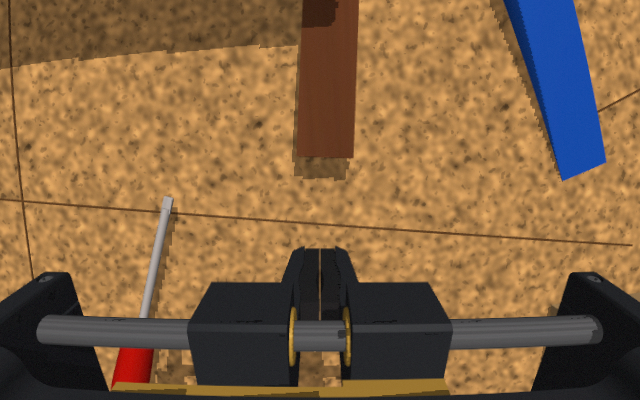

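View pics/top1.png

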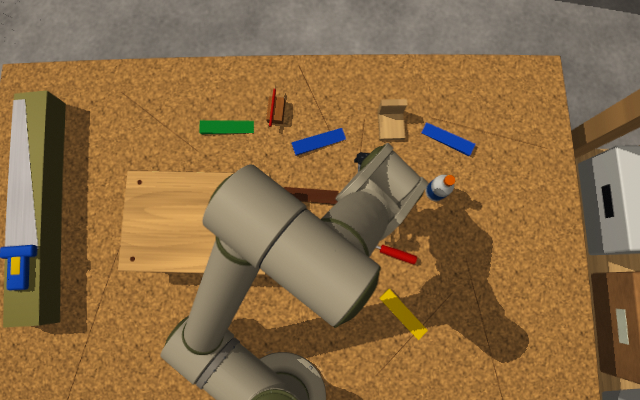

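Wrist view: the blunt end at (296–353, 157) is lined up with the closed fingers at (320, 250). Going down.

Call:
jog_arm --commands '[[[0,0,0],[0,0.06,0],-1],[[0,0,0],[0,0.12,0],-1],[[0,0,0],[0.01,0.17,0],-1],[[0,0,0],[0.01,0.17,0],-1],[[0,0,0],[0.01,0.17,0],-1]]'

```text
time_s: 2.75
ee_pos: [510.7, -202.9, 11.3]
tool_rot: [-1.018, 1.342, -1.116]
contact_force: [-0.1, -1.0, -0.8]
grip_width: 0.008
```

Run:
```python
from h import *
u=np.array([np.sin(.082),np.cos(.082),0])
R=push(.082,.2)
plan(bot.get_obs()["ee_pos"]+100*u,push(.082,.2))
```

```text
t 2.75 ee [ 510.694 -202.874   11.292] F [-0.086 -0.988 -0.842] g 0.00808838952526519
shift [-0.327  0.066  0.003]
turn [-0.001  0.012 -0.   ]
```

Call:
jog_arm --commands '[[[0,0,0],[-0.02,0.012,0],-1],[[0,0,0],[-0.045,0.02,0],-1],[[0,0,0],[-0.07,0.025,0],-1],[[0,0,0],[-0.09,0.03,0],-1],[[0,0,0],[-0.11,0.035,0],-1]]'

```text
time_s: 3.25
ee_pos: [512.6, -167.3, 6.0]
tool_rot: [-1.018, 1.344, -1.115]
contact_force: [0.1, 0.7, -0.5]
grip_width: 0.001
```

Run:
```python
from h import *
u=np.array([np.sin(.082),np.cos(.082),0])
plan(bot.get_obs()["ee_pos"]+100*u,push(.082,.2))
cv2.imwrite("pics/w2.png",bot.capture("wrist"))
```

```text
t 3.25 ee [ 512.613 -167.307    6.029] F [ 0.129  0.655 -0.465] g 0.0013216113350633344
shift [-0.327  0.067  0.003]
turn [ 0.001  0.012 -0.002]
```

View pics/w2.png

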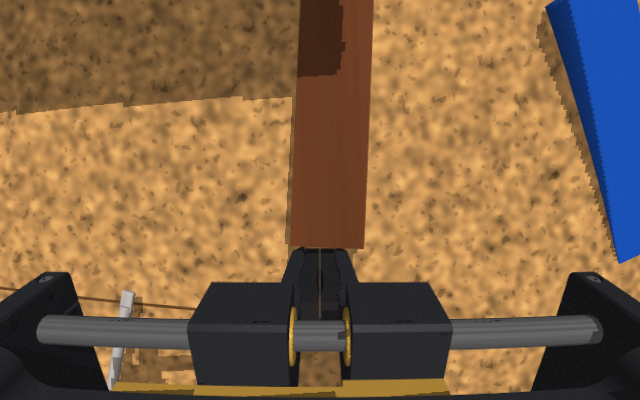

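Call:
jog_arm --commands '[[[0,0,0],[-0.026,0.005,0],-1],[[0,0,0],[-0.052,0.0105,0],-1],[[0,0,0],[-0.078,0.016,0],-1],[[0,0,0],[-0.104,0.021,0],-1],[[0,0,0],[-0.13,0.026,0],-1]]'

```text
time_s: 3.8
ee_pos: [515.5, -127.6, 6.0]
tool_rot: [-1.018, 1.345, -1.115]
contact_force: [-0.2, 0.0, -0.4]
grip_width: 0.005
```

Run:
```python
from h import *
u=np.array([np.sin(.082),np.cos(.082),0])
plan(bot.get_obs()["ee_pos"]+100*u,push(.082,.2))
for n in ("wrist","side","top"): cv2.imwrite(f"pics/{n}3.png",bot.capture(n))
```

```text
t 3.8 ee [ 515.454 -127.625    6.037] F [-0.209  0.035 -0.403] g 0.005206810439107209
shift [-0.327  0.067  0.003]
turn [ 0.001  0.011 -0.002]
```

View pics/wrist3.png

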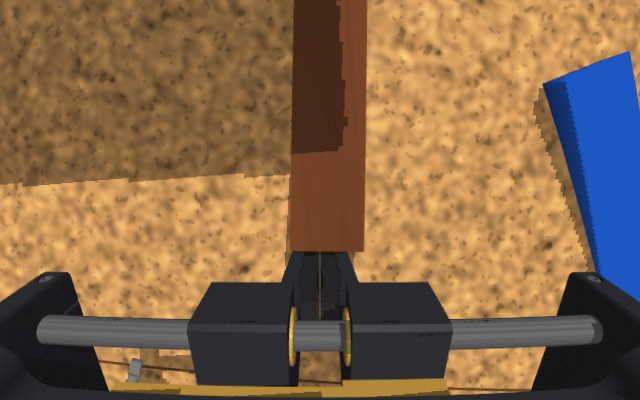

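View pics/side3.png

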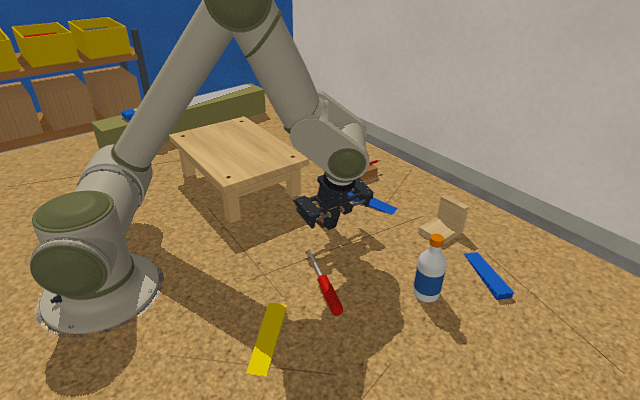

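Call:
jog_arm --commands '[[[0,0,0],[-0.02,0.004,0],-1],[[0,0,0],[-0.04,0.008,0],-1],[[0,0,0],[-0.06,0.012,0],-1],[[0,0,0],[-0.08,0.016,0],-1],[[0,0,0],[-0.1,0.02,0],-1]]'

```text
time_s: 4.45
ee_pos: [517.7, -97.3, 6.2]
tool_rot: [-1.018, 1.345, -1.115]
contact_force: [-1.0, 0.3, -0.9]
grip_width: 0.006
```

Run:
```python
from h import *
plan([0,0,0])
for n in ("wrist",): cv2.imwrite(f"pics/{n}4.png",bot.capture(n))
```

```text
t 4.45 ee [517.701 -97.274   6.166] F [-0.976  0.283 -0.93 ] g 0.006039932995091249
shift [-0.189  0.058 -1.745]
```

View pics/wrist4.png

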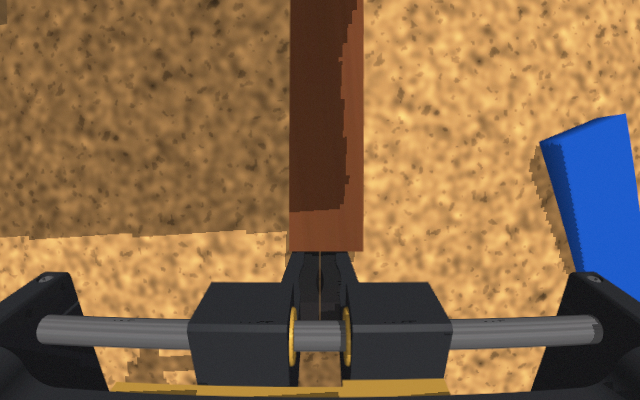

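Run:
```python
from h import *
m=bot.camera_model("wrist"); P=plane(m,[[291,250],[363,250]],18); print(P)
P2=plane(m,[[290.5,20],[363,20]],12); print(P2)
```

```text
[[504.051 -83.52   18.   ]
 [538.744 -86.074  18.   ]]
[[512.174  24.595  12.   ]
 [546.009  22.165  12.   ]]
```

Call:
jog_arm --commands '[[[0,0,0],[-0.007,0.0014,0],-1],[[0,0,0],[-0.013,0.0027,0],-1],[[0,0,0],[-0.02,0.004,0],-1],[[0,0,0],[-0.027,0.0054,0],-1],[[0,0,0],[-0.033,0.0067,0],-1]]'

```text
time_s: 5.0
ee_pos: [518.5, -87.7, 6.2]
tool_rot: [-1.018, 1.345, -1.115]
contact_force: [-0.6, 0.6, 0.1]
grip_width: 0.007
```

Call:
jog_arm --commands '[[[0,0,0],[-0.004,0.0008,0],-1],[[0,0,0],[-0.008,0.0016,0],-1],[[0,0,0],[-0.012,0.0024,0],-1],[[0,0,0],[-0.016,0.0032,0],-1],[[0,0,0],[-0.02,0.004,0],-1]]'

```text
time_s: 5.5
ee_pos: [518.9, -81.6, 6.2]
tool_rot: [-1.018, 1.345, -1.115]
contact_force: [0.2, -1.6, 0.4]
grip_width: 0.006
```

Call:
jog_arm --commands '[[[0,0,0],[-0.003,0.0006,0],-1],[[0,0,0],[-0.006,0.0012,0],-1],[[0,0,0],[-0.009,0.0018,0],-1],[[0,0,0],[-0.009,0.0018,0],-1],[[0,0,0],[-0.009,0.0018,0],-1]]'

```text
time_s: 6.0
ee_pos: [519.1, -78.9, 6.2]
tool_rot: [-1.018, 1.345, -1.115]
contact_force: [-0.2, -0.1, -0.9]
grip_width: 0.004
```

Run:
```python
from h import *
for i in range(4):
    cv2.imwrite(f"pics/s5.png",bot.capture("side")) if i==0 else cv2.imwrite("pics/w5.png",bot.capture("wrist"))
    print(bot.get_obs()["contact_force"])
im=cv2.imread("pics/s5.png"); cv2.imwrite("pics/s5c.png",cv2.resize(im[160:240,260:370],None,fx=7,fy=7,interpolation=cv2.INTER_CUBIC))
```

```text
[-0.262 -0.525  0.265]
[-0.096 -0.637  0.244]
[ 0.301 -0.07  -0.438]
[-1.417  0.415  0.174]
```

View pics/s5c.png

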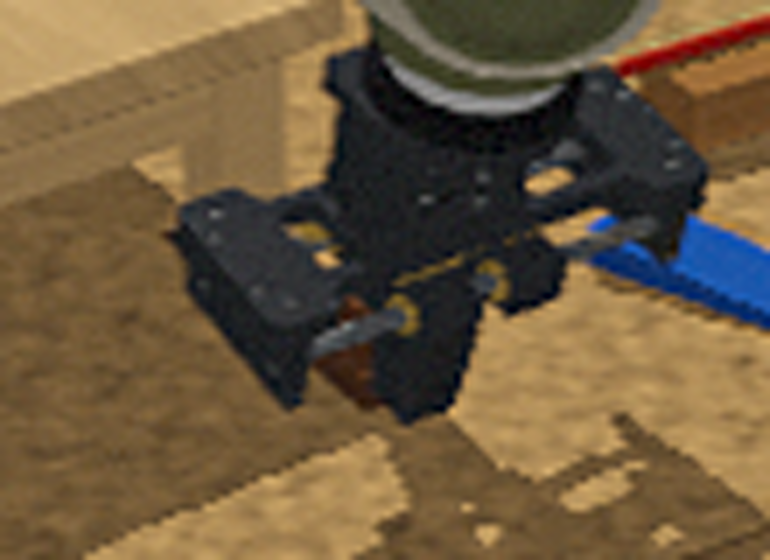

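View pics/w5.png

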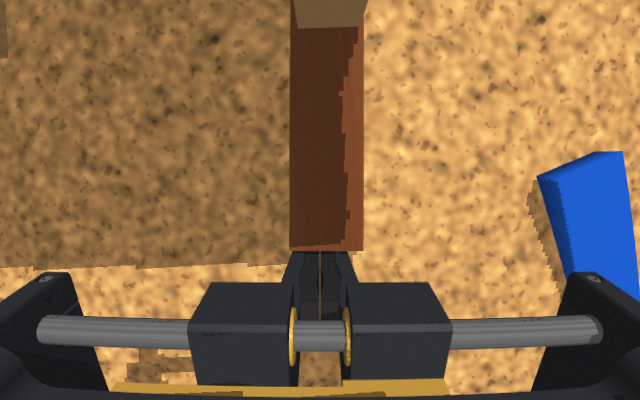

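Call:
jog_arm --commands '[[[0,0,0],[-0.003,0.0006,0],-1],[[0,0,0],[-0.006,0.0012,0],-1],[[0,0,0],[-0.009,0.0018,0],-1],[[0,0,0],[-0.013,0.0027,0],-1],[[0,0,0],[-0.013,0.0027,0],-1]]'

```text
time_s: 6.7
ee_pos: [519.4, -74.8, 6.2]
tool_rot: [-1.018, 1.344, -1.115]
contact_force: [-0.1, 0.3, 0.1]
grip_width: 0.005
```

Run:
```python
from h import *
for i in range(3):
    cv2.imwrite("pics/w6.png",bot.capture("wrist"))
    print(bot.get_obs()["contact_force"])
```

```text
[-0.251  0.217  0.75 ]
[-0.437 -0.266  0.493]
[ 0.328 -0.159  0.038]
```

Call:
jog_arm --commands '[[[0,0,0],[-0.003,0.0006,0],-1],[[0,0,0],[-0.006,0.0012,0],-1],[[0,0,0],[-0.009,0.0018,0],-1],[[0,0,0],[-0.013,0.0027,0],-1],[[0,0,0],[-0.013,0.0027,0],-1]]'

```text
time_s: 7.35
ee_pos: [519.6, -70.8, 6.2]
tool_rot: [-1.018, 1.344, -1.115]
contact_force: [-0.2, -0.3, -0.0]
grip_width: 0.008
```

Run:
```python
from h import *
for i in range(3):
    cv2.imwrite("pics/w7.png",bot.capture("wrist"))
    print(bot.get_obs()["contact_force"])
```

```text
[-0.543  0.512  0.321]
[ 0.013 -1.44   0.27 ]
[0.077 0.116 0.341]
```

View pics/w7.png

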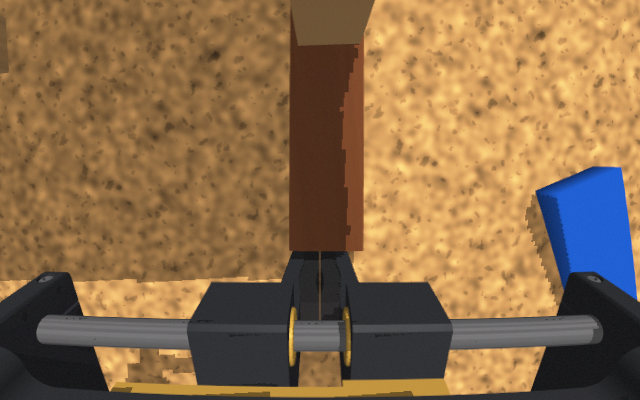

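Call:
jog_arm --commands '[[[0,0,0],[-0.003,0.0006,0],-1],[[0,0,0],[-0.006,0.0012,0],-1],[[0,0,0],[-0.009,0.0018,0],-1],[[0,0,0],[-0.013,0.0027,0],-1],[[0,0,0],[-0.013,0.0027,0],-1]]'

```text
time_s: 8.0
ee_pos: [519.9, -66.9, 6.2]
tool_rot: [-1.018, 1.345, -1.115]
contact_force: [-0.9, 0.3, 0.4]
grip_width: 0.004
```

Run:
```python
from h import *
for i in range(3):
    cv2.imwrite("pics/w8.png",bot.capture("wrist"))
    print(bot.get_obs()["contact_force"])
```

```text
[ 0.014 -0.535 -0.428]
[-0.324 -0.851 -0.005]
[ 0.887  0.38  -0.686]
```

Call:
jog_arm --commands '[[[0,0,0],[-0.003,0.0006,0],-1],[[0,0,0],[-0.006,0.0012,0],-1],[[0,0,0],[-0.009,0.0018,0],-1],[[0,0,0],[-0.013,0.0027,0],-1],[[0,0,0],[-0.013,0.0027,0],-1]]'

```text
time_s: 8.65
ee_pos: [520.2, -62.9, 6.2]
tool_rot: [-1.018, 1.345, -1.115]
contact_force: [-0.6, -0.8, -0.1]
grip_width: -0.002
```

Run:
```python
from h import *
for i in range(3):
    cv2.imwrite("pics/w9.png",bot.capture("wrist"))
    print(bot.get_obs()["contact_force"])
```

```text
[ 1.003 -0.148  0.039]
[-0.361 -0.143  1.564]
[0.14  0.521 0.578]
```

View pics/w9.png

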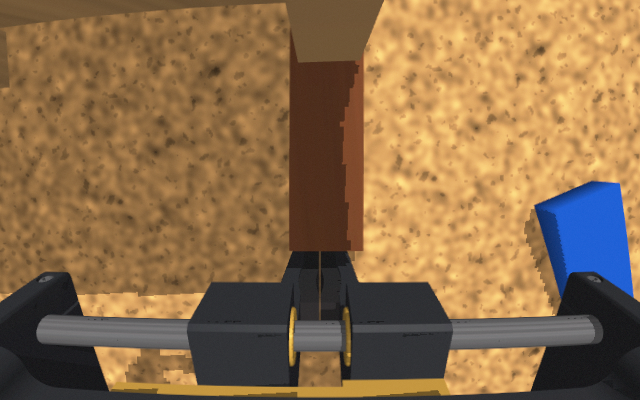

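Run:
```python
from h import *
m=bot.camera_model("wrist")
B=plane(m,[[327,250.5]],18)[0]
print(B, plane(m,[[330,61]],8), -m["R"].T@m["t"])
for z in (7,8,9): 
    P=plane(m,[[330,61]],z)[0]; d=np.linalg.norm((P-B)[:2]); print(z,P,d, "wedge h there",18-.11*d)
# leg width: px 298-362 at row 61 => 30mm
for z in (7,8,9,10):P=plane(m,[[298,62],[362,60.5]],z); print(z,np.linalg.norm(P[1]-P[0]))
P=plane(m,[[298,62],[362,60.5]],8); print(P)
```

```text
[524.049 -51.585  18.   ] [[532.208  39.075   8.   ]] [523.517  -9.059 165.211]
7 [532.264  39.382   7.   ] 91.33673014856915 wedge h there 7.952959683657394
8 [532.208  39.075   8.   ] 91.02682435364558 wedge h there 7.987049321098986
9 [532.153  38.769   9.   ] 90.71692693751547 wedge h there 8.021138036873298
7 31.15563605632754
8 30.95871114333684
9 30.76178623034625
10 30.56486131735555
[[516.749  39.76    8.   ]
 [547.671  38.24    8.   ]]
```

Call:
jog_arm --commands '[[[0,0,0],[-0.0025,0.0005,0],-1],[[0,0,0],[-0.005,0.001,0],-1],[[0,0,0],[-0.0075,0.0015,0],-1],[[0,0,0],[-0.01,0.002,0],-1],[[0,0,0],[-0.01,0.002,0],-1]]'

```text
time_s: 9.3
ee_pos: [520.5, -59.9, 6.2]
tool_rot: [-1.018, 1.345, -1.115]
contact_force: [-0.1, 0.5, 0.2]
grip_width: 0.005
```

Run:
```python
from h import *
for i in range(3):
    cv2.imwrite("pics/w10.png",bot.capture("wrist"))
    print(bot.get_obs()["contact_force"])
```

```text
[-0.294 -0.533  0.749]
[ 0.538 -0.134 -0.771]
[ 0.915 -0.439  0.623]
```

Call:
jog_arm --commands '[[[0,0,0],[-0.0025,0.0005,0],-1],[[0,0,0],[-0.005,0.001,0],-1],[[0,0,0],[-0.0075,0.0015,0],-1],[[0,0,0],[-0.01,0.002,0],-1],[[0,0,0],[-0.01,0.002,0],-1]]'

```text
time_s: 9.95
ee_pos: [520.7, -56.8, 6.2]
tool_rot: [-1.018, 1.344, -1.115]
contact_force: [0.6, 0.7, -0.7]
grip_width: 0.009
```

Run:
```python
from h import *
for i in range(3):
    cv2.imwrite("pics/w11.png",bot.capture("wrist"))
    print(bot.get_obs()["contact_force"])
```

```text
[0.575 0.18  0.556]
[-0.093 -0.423 -0.552]
[-0.106  0.164 -0.15 ]
```

Run:
```python
from h import *
t=bot.capture("top"); cv2.imwrite("pics/t11.png",t)
a=cv2.imread("pics/top0.png"); 
cv2.imwrite("pics/cmp.png",np.vstack([cv2.resize(a[165:280,110:280],None,fx=3,fy=3)[:300],cv2.resize(t[165:280,110:280],None,fx=3,fy=3)[:300]]))
```

```text
(no output)
```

View pics/w11.png

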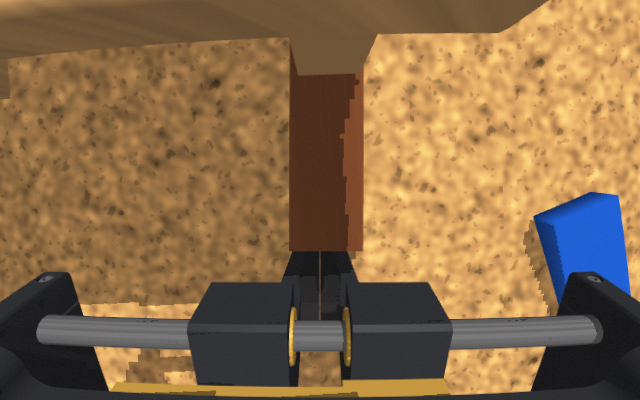

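View pics/cmp.png

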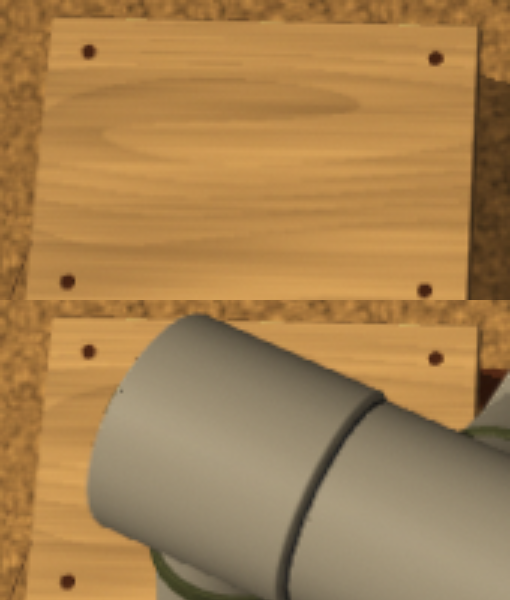

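Call:
jog_arm --commands '[[[0,0,0],[-0.0015,0.0003,0],-1],[[0,0,0],[-0.003,0.0006,0],-1],[[0,0,0],[-0.005,0.001,0],-1],[[0,0,0],[-0.0065,0.0013,0],-1],[[0,0,0],[-0.0065,0.0013,0],-1]]'

```text
time_s: 10.65
ee_pos: [520.9, -55.1, 6.2]
tool_rot: [-1.018, 1.344, -1.115]
contact_force: [0.1, -1.6, 0.3]
grip_width: 0.004
```

Run:
```python
from h import *
for i in range(3):
    cv2.imwrite("pics/w12.png",bot.capture("wrist"))
    print(bot.get_obs()["contact_force"])
```

```text
[-0.763 -1.75   0.314]
[-0.129 -1.93  -1.404]
[ 0.36  -1.457 -0.461]
```

Call:
jog_arm --commands '[[[0,0,0],[-0.0015,0.0003,0],-1],[[0,0,0],[-0.003,0.0006,0],-1],[[0,0,0],[-0.005,0.001,0],-1],[[0,0,0],[-0.0065,0.0013,0],-1],[[0,0,0],[-0.0065,0.0013,0],-1]]'

```text
time_s: 11.3
ee_pos: [521.2, -53.8, 6.2]
tool_rot: [-1.019, 1.343, -1.116]
contact_force: [-0.3, -6.7, -0.4]
grip_width: 0.01
```

Run:
```python
from h import *
for i in range(3):
    cv2.imwrite("pics/w13.png",bot.capture("wrist"))
    print(bot.get_obs()["contact_force"])
```

```text
[-0.035 -6.849 -0.096]
[-0.495 -6.044  0.519]
[-2.27  -7.357 -0.387]
```

Contact is clear: the force rose from about 0 to 1.7 and then 6.8 N. Backing off now.

Call:
jog_arm --commands '[[[0,0,0],[0.02,-0.004,0],-1],[[0,0,0],[0.07,-0.014,0],-1],[[0,0,0],[0.15,-0.03,0],-1],[[0,0,0],[0.25,-0.05,0],-1],[[0,0,0],[0.3,-0.06,0],-1]]'

```text
time_s: 11.95
ee_pos: [514.1, -147.1, 5.8]
tool_rot: [-1.017, 1.345, -1.116]
contact_force: [-0.0, 0.5, 1.1]
grip_width: 0.005
```

Run:
```python
from h import *
for n in ("wrist","side"): cv2.imwrite(f"pics/{n}14.png",bot.capture(n))
t=cv2.imread("pics/side14.png"); a=cv2.imread("pics/side0.png")
cv2.imwrite("pics/cmp2.png",np.hstack([cv2.resize(x[110:230,160:350],None,fx=4,fy=4,interpolation=cv2.INTER_CUBIC)[:, 360:] for x in (a,t)]))
plan([530,54,300],push(.082,0)); print(bot.get_obs()["joint_pos"])
```

```text
t 12.05 ee [ 514.215 -146.471    5.739] F [-0.418  0.902 -0.518] g 0.00588665600924185
shift [-0.853 -0.827  0.003]
turn [-0.001  0.007 -0.256]
[-0.584  0.661  1.603  0.212  0.986 -0.635]
```

View pics/wrist14.png

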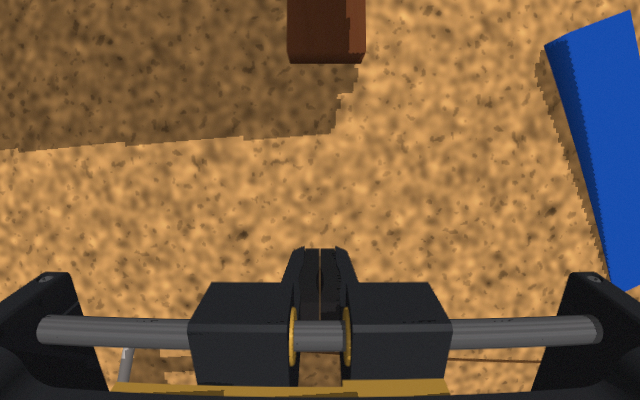

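View pics/cmp2.png

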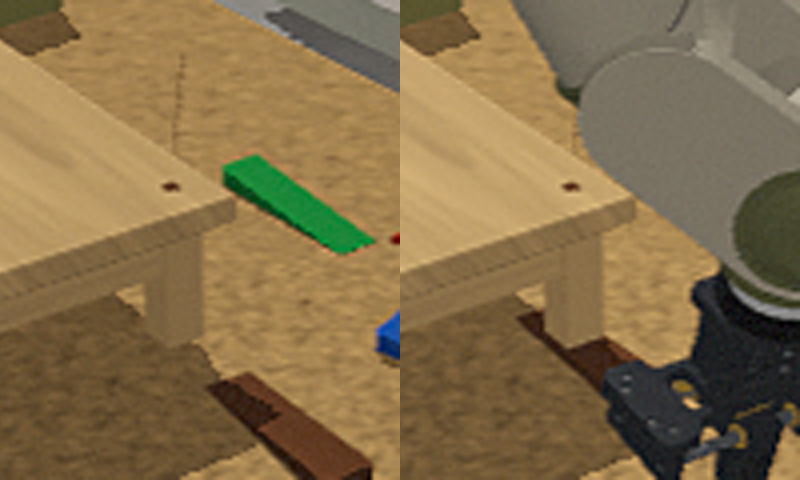

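Call:
jog_arm --commands '[[[0,0,0],[-0.03,-0.15,0],-1],[[0,0,0],[-0.06,-0.3,0],-1],[[0,0,0],[-0.09,-0.46,0],-1],[[0,0,-0.1],[-0.12,-0.6,0],-1],[[0,0,-0.25],[-0.15,-0.7,0],-1]]'

```text
time_s: 12.55
ee_pos: [514.3, -142.6, 223.4]
tool_rot: [-1.169, 1.262, -1.266]
contact_force: [1.2, 0.4, -0.2]
grip_width: 0.001
```

Run:
```python
from h import *
plan([532.5,54,220],push(.082,0))
```

```text
t 12.55 ee [ 514.271 -142.613  223.422] F [ 1.158  0.442 -0.185] g 0.0014299069432657347
shift [-0.658  0.012  0.011]
turn [-0.005  0.009 -0.001]
```

Call:
jog_arm --commands '[[[0,0,0],[-0.16,0,0],-1],[[0,0,0],[-0.32,0,0],-1],[[0,0,0],[-0.48,0.05,0.01],-1],[[0,0,0],[-0.65,0.1,0.01],-1],[[0,0,0],[-0.65,0.17,0.01],-1]]'

```text
time_s: 13.05
ee_pos: [530.9, 57.7, 170.7]
tool_rot: [-1.17, 1.26, -1.255]
contact_force: [-0.5, -1.4, -0.9]
grip_width: 0.007
```

Run:
```python
from h import *
plan([532.5,54,125],push(.082,0))
cv2.imwrite("pics/w15.png",bot.capture("wrist"))
cv2.imwrite("pics/s15.png",bot.capture("side"))
print(proj(bot.camera_model("wrist"),[[532.5,54,125]]))
```

```text
t 13.05 ee [530.945  57.742 170.707] F [-0.464 -1.426 -0.942] g 0.006960611934246861
shift [0.013 0.152 0.006]
turn [-0.003  0.019 -0.008]
[[325.206 232.831]]
```

View pics/w15.png

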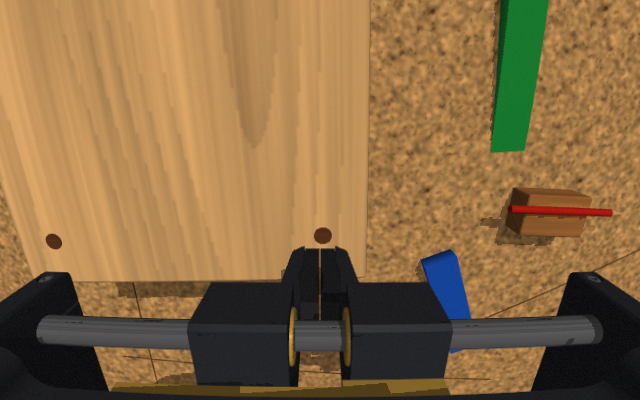

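View pics/s15.png

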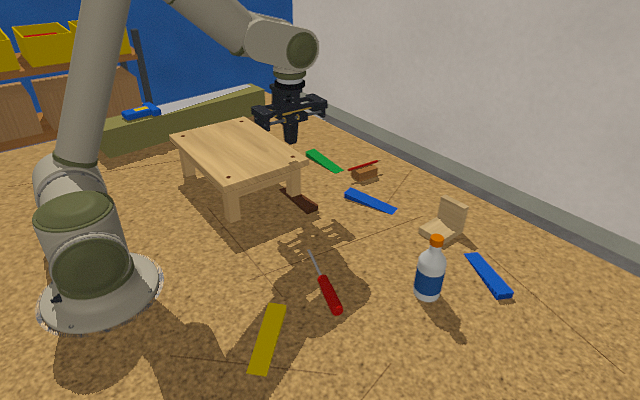

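The plug at (323,236) agrees with the predicted (325,233). Descending gently to the seat.

Call:
jog_arm --commands '[[[0,0,0],[0.01,0.05,0],-1],[[0,0,0],[0.013,0.09,0],-1],[[0,0,0],[0.013,0.12,0],-1],[[0,0,0],[0.013,0.135,0],-1],[[0,0,0],[0.013,0.135,0],-1]]'

```text
time_s: 13.65
ee_pos: [531.2, 48.2, 130.1]
tool_rot: [-1.169, 1.265, -1.26]
contact_force: [0.5, 0.1, 0.6]
grip_width: 0.006
```

Run:
```python
from h import *
plan([532.5,54,125],push(.082,0))
```

```text
t 13.65 ee [531.234  48.162 130.064] F [0.508 0.145 0.646] g 0.00584298488629172
shift [-0.02   0.017  0.003]
turn [-0.001  0.01  -0.007]
```

Call:
jog_arm --commands '[[[0,0,0],[-0.015,0,0],-1],[[0,0,0],[-0.015,0.005,0],-1],[[0,0,0],[-0.015,0.01,0],-1],[[0,0,0],[-0.015,0.014,0],-1],[[0,0,0],[-0.015,0.016,0],-1]]'

```text
time_s: 14.15
ee_pos: [531.7, 52.9, 125.4]
tool_rot: [-1.169, 1.264, -1.26]
contact_force: [-2.3, -0.1, 6.5]
grip_width: 0.002
```

Call:
jog_arm --commands '[[[0,0,0],[0,0.0015,0],-1],[[0,0,0],[0,0.003,0],-1],[[0,0,0],[0,0.004,0],-1],[[0,0,0],[0,0.004,0],-1],[[0,0,0],[0,0.004,0],-1]]'

```text
time_s: 14.65
ee_pos: [531.7, 52.9, 125.3]
tool_rot: [-1.168, 1.264, -1.26]
contact_force: [-4.1, 0.3, 10.6]
grip_width: 0.007
```

Call:
jog_arm --commands '[[[0,0,0],[0,0.001,0],-1],[[0,0,0],[0,0.001,0],-1],[[0,0,0],[0,0.001,0],-1],[[0,0,0],[0,0.001,0],-1],[[0,0,0],[0,0.001,0],-1]]'

```text
time_s: 15.15
ee_pos: [531.7, 52.9, 125.3]
tool_rot: [-1.168, 1.263, -1.261]
contact_force: [-4.7, 0.5, 13.8]
grip_width: 0.004
```

Run:
```python
from h import *
for i in range(4):
    cv2.imwrite("pics/s16.png",bot.capture("side")); o=bot.get_obs(); print(o["contact_force"],o["ee_pos"])
t=cv2.imread("pics/s16.png"); a=cv2.imread("pics/side0.png")
cv2.imwrite("pics/cmp3.png",np.hstack([cv2.resize(x[110:230,160:350],None,fx=4,fy=4,interpolation=cv2.INTER_CUBIC)[:, 360:] for x in (a,t)]))
```

```text
[-4.276 -0.284 13.885] [531.74   52.86  125.303]
[-4.545  0.399 13.384] [531.739  52.864 125.276]
[-4.84   0.336 12.775] [531.742  52.838 125.301]
[-4.318  0.258 13.65 ] [531.74   52.855 125.278]
```

View pics/cmp3.png

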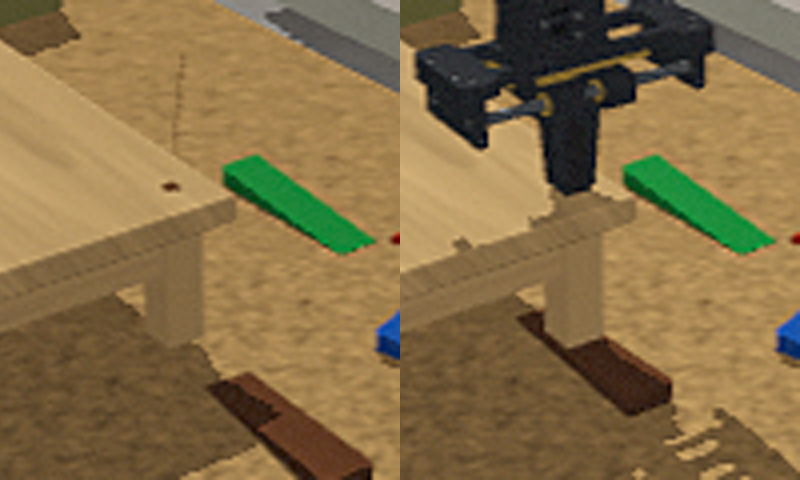

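Pressing at about 13.5 N for over a second moved the seat less than 0.1 mm, so it no longer rocks. Lifting off.

Call:
jog_arm --commands '[[[0,0,0],[0,-0.01,0],-1],[[0,0,0],[0,-0.03,0],-1],[[0,0,0],[0,-0.1,0],-1],[[0,0,0],[0,-0.2,0],-1],[[0,0,0],[0,-0.33,0],-1]]'

```text
time_s: 15.85
ee_pos: [530.9, 52.4, 223.0]
tool_rot: [-1.171, 1.267, -1.258]
contact_force: [0.8, -0.4, -1.0]
grip_width: -0.001
```

Call:
jog_arm --commands '[[[0,0,0],[0.08,-0.05,0],-1],[[0,0,0],[0.2,-0.05,0],-1],[[0,0,0],[0.32,-0.05,0],-1],[[0,0,0],[0.4,-0.05,0],-1],[[0,0,0],[0.4,-0.05,0],-1]]'

```text
time_s: 16.35
ee_pos: [522.6, -69.8, 237.2]
tool_rot: [-1.168, 1.267, -1.263]
contact_force: [0.6, -0.1, 0.4]
grip_width: 0.003
```

Run:
```python
from h import *
for n in ("wrist","side","top"): cv2.imwrite(f"pics/{n}17.png",bot.capture(n))
o=bot.get_obs(); print(o["contact_force"],o["ee_pos"],o["time_s"],np.abs(o["qvel"]).max())
t=cv2.imread("pics/side17.png"); a=cv2.imread("pics/side0.png")
cv2.imwrite("pics/cmp4.png",np.hstack([cv2.resize(x[110:230,160:350],None,fx=4,fy=4,interpolation=cv2.INTER_CUBIC)[:, 360:] for x in (a,t)]))
```

```text
[-0.046 -0.295  0.064] [522.73  -66.721 237.273] 16.5 0.01523776172697
```

View pics/cmp4.png

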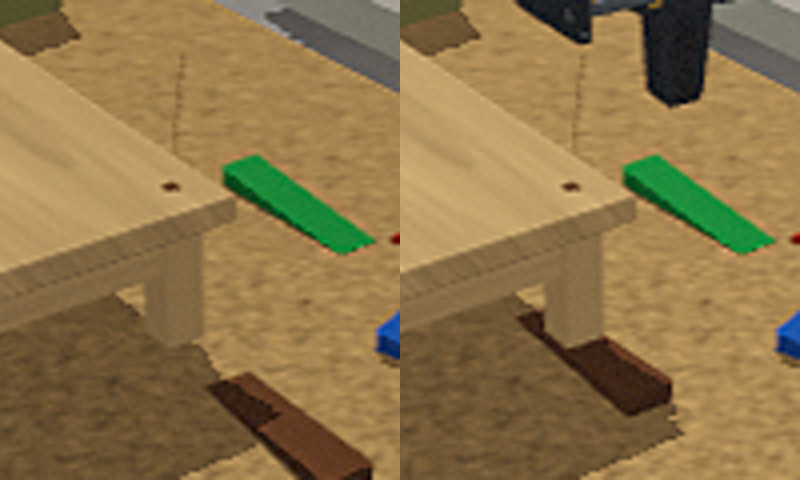

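View pics/top17.png

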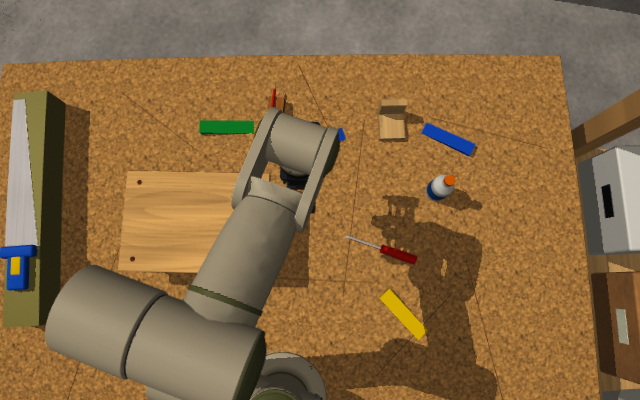

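The stool stands where it was, with the wedge under its short leg. The other things are unmoved and the robot is clear.

```bash
python3 -c "
from plant import bot
print(bot.job_done())"
```

```text
the job is handed in; nothing more can be done
None
```

I pushed the wedge under the short leg with closed fingers until it took up the gap, pressed the seat over that leg, and handed the job in at about 16.5 s.

- **Wedge:** it slid freely until the foot met the slope about 8.8 mm up. The push force then rose to about 7 N and I stopped. I aimed it along the leg's centreline, and the wrist picture shows it within a few millimetres of it.
- **Press test:** I pressed on the plug with 10–14 N for about a second. The fingers sank no more than about 0.1 mm, so it no longer rocks and no second push was needed.
- **Last checks:** the before and after pictures show no visible movement of the stool. The other things I could see were in their places; the arm hid part of the marking block in the last top picture. The robot is clear of everything.
- **Disagreements:** the two fixed cameras placed the plug about 5 mm apart in both x and y. The wrist camera picture agreed with the position I used. The press also showed about 4.5 N of sideways force, but the stool did not visibly shift.

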